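# Slide the layout template out of the marking jig and lay it on the rest

### The arm

A 6-joint arm with a two-finger parallel gripper is mounted at the origin on the work surface. World frame = base frame: x ahead of the robot, y to its left, z up, the work surface at z = 0. Lengths are in m, angles in rad, forces in N, time in s.
With the tool pointing down it reaches from about 0.35 to 0.975 m from the base axis. Payload 4.9 kg.
Tool frame: the origin (TCP) lies between the finger pads; the fingertips stand 17 mm ahead of it and the grasp point (between the pads) lies 2 mm behind it; z points along the fingers, y is the direction in which the jaws open and shut (so a half turn about z gives the same grasp; the last joint's range is limited). The gripper opens to 85 mm and grips with 20 to 120 N. Pads are 22 mm wide; open, the fingers measure 114 mm over their backs; the gripper's body (76 mm by 85 mm) begins 54 mm behind the grasp point. The pads swing forward as they close: fully open they stand 13 mm farther back than shut.
Start: joints at [-1.421, 0.053, 1.613, -0, 1.476, -0.119], TCP at [0.166, -0.603, 0.248] pointing down, gripper open.
Joint ranges: [-3.01, 3.01], [-1.01, 2.22], [0.06, 2.58], [-1.02, 4.17], [0.09, 2.62], [-3.14, 3.14]. Speed limits (rad/s): [2.57, 2.57, 3.14, 3.14, 3.14, 3.14].

### API

Orientations are given as a unit quaternion [w, x, y, z].
In Python, from plant import state, grab_frame, camera_model, job_done, find_in, silhouettes, landmark_of gives the robot as it stands.
- The arm moves only by the shell command python3 -m crank 'ROWS'. ROWS is JSON, a list of rows, each an object with "angular": the turn, a rotation vector about the tool's x, y, z each as a share of 5 degrees, from -1 to 1, a list of three; "delta_pos": the shift along the tool's x, y, z each as a share of 3 cm, from -1 to 1, a list of three; "gripper": the opening, from 0 (shut) to 1 (fully open). In form: [{"angular": [ax, ay, az], "delta_pos": [tx, ty, tz], "gripper": gripper}, ...]. A call has 1 to 12 rows; each row shifts and turns the commanded pose from where the row before left it, along the tool's axes as they then stand; what a row does not reach is not made up. A row lasts 1/8 s, in which the tool goes at most 62.5 mm and 10.7 degrees, less where a joint would pass 70% of its speed; a pose out of reach is approached as far as the arm can. A call with a number of a shift or a turn outside -1 to 1 is refused whole. A call with a gripper value outside its range is refused whole. The fingers move at their own pace and stop on an object; the grip force is fixed at half the most. Time passes only in rows, so rows that do not move let the fingers close. It gives the time, the measured TCP pose, the force and the opening at its end, in the units of the state.
- state(): the state, without advancing time (a new reading comes with each control period).
- grab_frame(name): name is "side" or "top"; returns the picture (400x640x3 uint8, red, green, blue); there is no depth.
- camera_model(name): a dict with "camera_matrix" (3x3 intrinsics, pixels), "dist_coeffs" ([k1, k2, p1, p2, k3] as OpenCV has them; the pictures are not rectified), "rvec" (rotation vector, rad) and "tvec" (3), from world to camera coordinates, as OpenCV has them. Camera axes: x right, y down, z forward; pixel columns grow to the right and rows downward; lengths in m; the calibration is good to about 2 mm. A picture is of the moment at which its call begins. camera_model takes no time and is no camera call.
- job_done(): hands the job in, once; it reports no verdict.
Trained networks look in the newest picture that a camera, given by its name, has taken for a name from the list of things; names that differ only in an ending like _2 or _b are one class to them, and where a whole thing is asked for, a point or a joint stands for the part that bears it (a point fixed in the world has none). Each returns a list of dicts, best first, with "conf" (0 to 1); they miss things now and then, are a little off and sometimes report something else, mostly with a low value. They report only what shows in the picture. A call takes as long as a camera call.
- find_in(camera, target): "bbox" ([left, top, right, bottom] in pixels, round what is visible of it).
- silhouettes(camera, target): "mask" (400x640 bool, what is visible of it) and "bbox" ([left, top, right, bottom] in pixels, round what is visible of it).
- landmark_of(camera, target): "pixel" ([column, row] in pixels: a listed point, or the origin of a listed thing).
The state is a dict: "time": time; "joint_pos": joint angles; "joint_vel": joint speeds; "joint_efforts": joint torques, N m; "tool_pos": TCP position; "tool_rot": TCP orientation; "contact_force": force on the tool from outside, world axes, zero at the start; "ft_torque": the same for the moment, N m; "gripper_width": opening from 0.0 (shut) to 1.0 (fully open).
Only numpy, scipy, OpenCV 4.12 (cv2) and the standard library are available. Lean on these libraries where they do the work, as an engineer would, in place of code of your own. Each camera call takes 0.05 s, during which the arm holds its last target.

### The job

The flat aluminium layout template lies in the channel of the wooden marking jig, where its sides cannot be gripped. Slide it along the channel until its end sticks out well past the jig's open end while it still lies flat in the channel, then take it by that overhanging end, lift it clear and lay it flat across both bars of the wooden rest, centred and in line with the rest. Do not drop it, and leave the tumbler, jar and bowl where they stand.

Things in the scene. Friction and masses are not known exactly. Their poses are not given: they have to be found in the camera images.
- jig: Fixed wooden block 110 (x) by 330 (y) by 60 mm high; origin: centre of its underside, on the bench. A 56 mm wide channel runs along its y axis over its full length; the channel floor is the block's top, 60 mm up. Dark steel rails 27 mm wide, 8 mm above the floor, flank it. The +y end is open and drops to the bench; the -y end has a wooden stop 12 mm thick and high (inner face at y = -153 mm).
- jig_edge (a point): Middle of the channel floor's edge at the jig's open end, at x = 0, y = +165, z = +60 mm in the jig's frame; same axes as the jig. More than half the template's length beyond this edge and it tips off.
- template: Loose flat aluminium plate 50 (x) by 200 (y) by 6 mm, about 0.14 kg; its dark round spots are flat markings. Origin: centre of its underside. Starts flat in the channel (3 mm play each side), y axis along the channel, its +y end 10 to 60 mm short of the open edge, so 58 mm or more of channel is free behind its -y end. Slides freely when pushed on that end.
- template_center (a point): Centre of the template, half-way through its thickness; same axes as the template.
- rest: Fixed wooden rest: base 110 by 110 by 10 mm with two bars, tops level, 45 mm above the bench. Bars are 110 mm long along x, 16 mm wide, centred at y = -35 and +35 mm. The laid template lies along the rest's y axis, either way round, its ends overhanging the bars. Origin: centre of its underside, on the bench.
- rest_top (a point): Point midway between the two bars at the height of their tops, 45 mm above the bench; same axes as the rest.
- tumbler_mid (a point): Centre of a loose clear glass tumbler, 76 mm across the rim and 100 mm high, half-way up; a bystander.
- jar_mid (a point): Centre of a loose closed green glass jar with a steel cap, 72 mm across and 110 mm high, half-way up; a bystander.
- bowl_mid (a point): Centre of a loose clear glass bowl, 180 mm across the rim and 90 mm high, half-way up; a bystander.

How it is judged:
On the way, in this order (a step that is already met when the one before it is completed fails the run):
1. the template lies flat in the channel with 30 to 95 mm of its +y end out past the open edge (y of template_center in the frame of jig between 0.095 and 0.16 m and x of template_center in the frame of jig between -0.006 and 0.006 m and z of template_center in the frame of jig between 0.058 and 0.068 m and angle between template's own z axis and vertical below 0.06 rad), for 0.2 s.
2. the template is held by the fingers, lifted clear of the jig (contact force between template and jig below 0.05 N and contact force between the fingers and template above 0.5 N and height (world z) of template_center above 0.08 m), for 0.1 s.
At the end, for the whole second after the job is handed in: the template lies flat (within 0.06 rad), released and at rest on both bars of the rest, its centre within 25 mm of the point midway between them and its length within 0.2 rad of the rest's y axis, either way round (horizontal distance between template_center and rest_top below 0.025 m and height (world z) of template_center between 0.044 and 0.052 m and angle between template's own z axis and vertical below 0.06 rad and angle between the y axis of template and the y axis of rest, either way round below 0.2 rad and contact force between template and rest above 0.3 N and linear speed of template below 0.02 m/s and angular speed of template below 0.2 rad/s and contact force between the fingers and template below 0.05 N); the robot touches nothing.
It fails at once if the template is dropped (falls free faster than 0.6 m/s, about 18 mm) (linear speed of template above 0.6 m/s and contact force between the fingers and template below 0.05 N).
It fails at once if the tumbler is moved more than 25 mm (distance of tumbler_mid from where it was at the start of the episode above 0.025 m).
It fails at once if the jar is moved more than 25 mm (distance of jar_mid from where it was at the start of the episode above 0.025 m).
It fails at once if the bowl is moved more than 25 mm (distance of bowl_mid from where it was at the start of the episode above 0.025 m).
It also fails if it takes over 54 s, if anything falls off the work surface, if the arm or the gripper's body presses on something with over 40 N, if the wrist force passes 120 N, or if a joint passes its speed limit or range.

## Working session

There is one attempt and no reset: what is moved stays moved. The work goes in short steps, Python scripts to look and compute and a shell command to move; the robot and the scene stay as the last step left them, time stands still between calls to the robot, and variables do not carry over. Pictures are saved under pics/ and viewed, and the job is handed in when it is done.

```bash
mkdir -p pics; ls; python3 - <<'E'
from plant import *
import cv2
for n in ("side","top"):
    im=grab_frame(n); cv2.imwrite(f"pics/{n}0.png",im[:,:,::-1])
    for t in ("jig","jig_edge","template","template_center","rest","rest_top","tumbler_mid","jar_mid","bowl_mid"):
        r=landmark_of(n,t); print(n,t,[(round(x['conf'],2),[round(float(v),1) for v in x['pixel']]) for x in r[:2]])
    print(camera_model(n))
s=state();print(s)
E
```

```text
pics
side jig [(0.77, [346.9, 233.6])]
side jig_edge [(0.56, [325.4, 266.1])]
side template [(0.64, [340.8, 241.1])]
side template_center [(0.59, [338.4, 235.1])]
side rest [(0.89, [300.8, 361.3])]
side rest_top [(0.64, [290.6, 352.2])]
side tumbler_mid [(0.63, [224.0, 305.4])]
side jar_mid [(0.89, [246.4, 237.8]), (0.59, [292.6, 348.3])]
side bowl_mid [(0.91, [391.1, 137.0])]
{'camera_matrix': array([[436.31078522,   0.        , 317.35947405],
       [  0.        , 436.31078522, 201.17144613],
       [  0.        ,   0.        ,   1.        ]]), 'dist_coeffs': array([-0.11344272,  0.        ,  0.        ,  0.        ,  0.        ]), 'rvec': array([ 0.45369672, -2.75255465,  1.15789031]), 'tvec': array([0.53677615, 0.29096571, 1.045901  ])}
top jig [(0.95, [307.6, 252.2])]
top jig_edge [(0.96, [235.1, 249.8])]
top template [(0.89, [282.0, 248.2]), (0.18, [156.0, 254.8])]
top template_center [(0.63, [286.0, 246.9])]
top rest [(0.97, [151.0, 253.2])]
top rest_top [(0.83, [145.7, 249.3])]
top tumbler_mid [(0.87, [169.1, 167.9])]
top jar_mid [(0.62, [250.6, 157.7])]
top bowl_mid [(0.66, 
[... 413 characters left out ...]
os': array([-1.42098294e+00,  5.26898532e-02,  1.61292901e+00, -5.24030686e-06,
        1.47599712e+00, -1.19015209e-01]), 'joint_vel': array([-9.65755506e-04, -5.96590961e-04, -2.44841871e-04,  7.07459983e-05,
       -2.17069694e-03, -2.29161412e-03]), 'joint_efforts': array([ 1.69707761e-03, -3.93693531e+01, -3.70474219e+01, -5.57800854e-05,
        6.53339393e-04, -5.15015401e-06]), 'tool_pos': array([ 0.1659868 , -0.60252444,  0.24829252]), 'tool_rot': array([-1.16230169e-05,  9.90979958e-01,  1.34010159e-01, -2.78769314e-06]), 'contact_force': array([ 0.09251095, -0.42858421, -0.56167154]), 'ft_torque': array([ 0.06214886,  0.04434385, -0.01413822]), 'gripper_width': 0.9973377193147367}
```

View pics/side0.png

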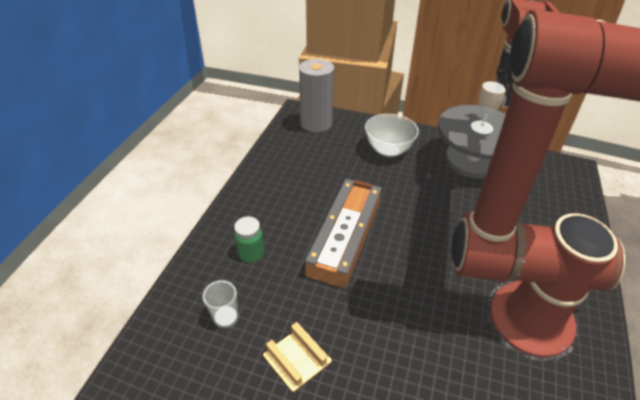

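View pics/top0.png

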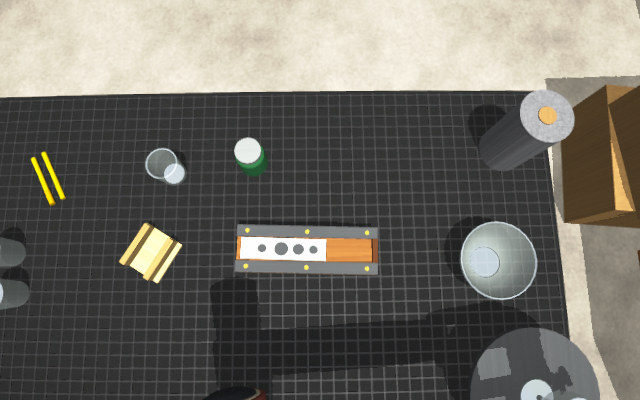

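```bash
cat > h.py <<'E'
import numpy as np, cv2
from plant import *
from scipy.spatial.transform import Rotation as R
def quat(): 
    q=state()['tool_rot']; return R.from_quat([q[1],q[2],q[3],q[0]])
def onplane(n,px,z):
    c=camera_model(n);K=c['camera_matrix'];d=c['dist_coeffs']
    M=cv2.Rodrigues(c['rvec'])[0];t=np.array(c['tvec']).ravel()
    u=cv2.undistortPoints(np.array(px,float).reshape(-1,1,2),K,d).reshape(-1,2)
    o=-M.T@t
    r=np.c_[u,np.ones(len(u))]@M
    return o+r*((z-o[2])/r[:,2])[:,None]
def proj(n,P):
    c=camera_model(n)
    return cv2.projectPoints(np.array(P,float).reshape(-1,1,3),c['rvec'],c['tvec'],c['camera_matrix'],c['dist_coeffs'])[0].reshape(-1,2)
def tri(pa,pb):
    Ps=[]
    for n,px in (("side",pa),("top",pb)):
        c=camera_model(n);M=cv2.Rodrigues(c['rvec'])[0]
        u=cv2.undistortPoints(np.array(px,float).reshape(1,1,2),c['camera_matrix'],c['dist_coeffs']).ravel()
        Ps.append((np.c_[M,np.array(c['tvec']).reshape(3,1)],u))
    X=cv2.triangulatePoints(Ps[0][0],Ps[1][0],Ps[0][1].reshape(2,1),Ps[1][1].reshape(2,1)).ravel()
    return X[:3]/X[3]
E
python3 - <<'E'
from h import *
np.set_printoptions(precision=4,suppress=True)
S=dict(jig=(346.9,233.6),edge=(325.4,266.1),temp=(340.8,241.1),tc=(338.4,235.1),rest=(300.8,361.3),resttop=(290.6,352.2),tum=(224,305.4),jar=(246.4,237.8),bowl=(391.1,137))
T=dict(jig=(307.6,252.2),edge=(235.1,249.8),temp=(282,248.2),tc=(286,246.9),rest=(151,253.2),resttop=(145.7,249.3),tum=(169.1,167.9),jar=(250.6,157.7),bowl=(490.3,261.1))
Z=dict(jig=0,edge=.06,temp=.06,tc=.063,rest=0,resttop=.045,tum=.05,jar=.055,bowl=.045)
for k in S: print(k,tri(S[k],T[k]),onplane("side",S[k],Z[k])[0],onplane("top",T[k],Z[k])[0])
for n in ("side","top"):
    c=camera_model(n);M=cv2.Rodrigues(c['rvec'])[0];print(n,-M.T@np.array(c['tvec']).ravel(),M)
E
```

```text
jig [ 0.5146 -0.1066  0.018 ] [ 0.5185 -0.1222  0.    ] [ 0.5155 -0.1064  0.    ]
edge [0.5217 0.0608 0.0737] [0.5283 0.0511 0.06  ] [0.5192 0.0627 0.06  ]
temp [ 0.5195 -0.0471  0.0511] [ 0.515  -0.0399  0.06  ] [ 0.5214 -0.0474  0.06  ]
tc [ 0.5254 -0.0567  0.0616] [ 0.5264 -0.0554  0.063 ] [ 0.5241 -0.057   0.063 ]
rest [0.5142 0.2829 0.0022] [0.511  0.2816 0.    ] [0.5179 0.2845 0.    ]
resttop [0.5287 0.2845 0.0372] [0.5311 0.2884 0.045 ] [0.524  0.2804 0.045 ]
tum [0.7219 0.2321 0.0506] [0.7207 0.2319 0.05  ] [0.7234 0.2327 0.05  ]
jar [0.7491 0.0308 0.06  ] [0.7575 0.0266 0.055 ] [0.7449 0.0304 0.055 ]
bowl [ 0.4827 -0.5373  0.0617] [ 0.4857 -0.5607  0.045 ] [ 0.4832 -0.5444  0.045 ]
side [0.3394 0.6877 0.9373] [[-0.9477 -0.3191  0.0046]
 [-0.2264  0.6622 -0.7143]
 [ 0.2249 -0.678  -0.6998]]
top [ 0.4411 -0.1216  1.0472] [[-0.0158 -0.9998  0.0078]
 [-0.9806  0.014  -0.1957]
 [ 0.1955 -0.0108 -0.9806]]
```

The top view shows the jig at columns 235–378 and rows 223–274, with its open end on the left. The template spans columns 240–326. The rest is at about (151,252), turned roughly 30°. Next I'll fit the jig, template and rest outlines.

```bash
python3 - <<'E'
from h import *
np.set_printoptions(precision=4,suppress=True)
im=cv2.imread("pics/top0.png")
a=cv2.resize(im[215:285,225:385],None,fx=5,fy=5,interpolation=cv2.INTER_CUBIC)
cv2.imwrite("pics/zt.png",a)
b=cv2.resize(im[215:290,110:190],None,fx=7,fy=7,interpolation=cv2.INTER_CUBIC)
cv2.imwrite("pics/zr.png",b)
E
```

```text
(no output)
```

View pics/zt.png

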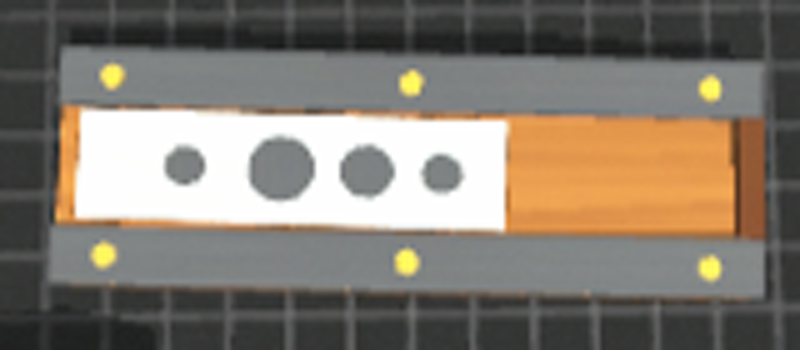

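View pics/zr.png

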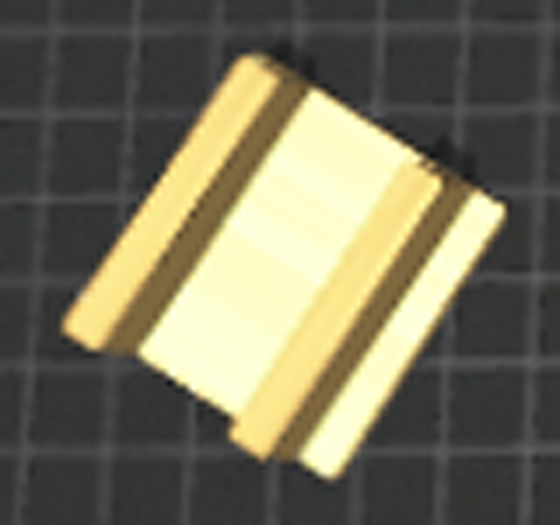

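```bash
cat > fit.py <<'E'
from h import *
from scipy.optimize import least_squares
np.set_printoptions(precision=4,suppress=True)
def z2p(z,f,ox,oy): return (np.array(z,float)+.5)/f-.5+np.array([ox,oy])
def fit(loc,world):
    loc=np.array(loc);w=world[:,:2]
    def f(p):
        c,s=np.cos(p[2]),np.sin(p[2]);return (loc@np.array([[c,s],[-s,c]])+p[:2]-w).ravel()
    best=min((least_squares(f,[*w.mean(0),a]) for a in (0,1.5,-1.5,3)),key=lambda r:r.cost)
    return best.x,best.fun.reshape(-1,2)
E
python3 - <<'E'
from fit import *
w=onplane("top",z2p([(62,46),(764,62),(765,295),(50,283)],5,225,215),.068)
print(w);print("jig",*fit([(.055,.165),(.055,-.165),(-.055,-.165),(-.055,.165)],w))
w=onplane("top",z2p([(77,107),(507,121),(505,231),(75,218)],5,225,215),.066)
print(w);print("tmpl",*fit([(.025,.1),(.025,-.1),(-.025,-.1),(-.025,.1)],w))
w=onplane("top",z2p([(250,55),(65,328),(105,350),(283,75),(408,158),(233,433),(268,460),(442,185)],7,110,215),.045)
print(w);print("rest",*fit([(.055,.043),(-.055,.043),(-.055,.027),(.055,.027),(.055,-.027),(-.055,-.027),(-.055,-.043),(.055,-.043)],w))
E
```

```text
[[ 0.5795  0.058   0.068 ]
 [ 0.5671 -0.2723  0.068 ]
 [ 0.4589 -0.2682  0.068 ]
 [ 0.4693  0.0614  0.068 ]]
jig [ 0.5187 -0.1053 -0.0346] [[-0.0001 -0.0003]
 [ 0.0009  0.0002]
 [-0.0009 -0.0001]
 [ 0.0001  0.0001]]
[[ 0.5508  0.0507  0.066 ]
 [ 0.5414 -0.1508  0.066 ]
 [ 0.4903 -0.1489  0.066 ]
 [ 0.4991  0.0507  0.066 ]]
tmpl [ 0.5204 -0.0496 -0.0439] [[-0.0011 -0.0015]
 [-0.0004  0.0002]
 [ 0.0008  0.0005]
 [ 0.0007  0.0007]]
[[0.589  0.2854 0.045 ]
 [0.4957 0.3438 0.045 ]
 [0.4882 0.3294 0.045 ]
 [0.5818 0.2734 0.045 ]
 [0.5526 0.2283 0.045 ]
 [0.46   0.2836 0.045 ]
 [0.4509 0.2711 0.045 ]
 [0.5432 0.216  0.045 ]]
rest [ 0.5202  0.2789 -0.5504] [[ 0.0006  0.0013]
 [ 0.0001  0.0005]
 [-0.0008  0.0012]
 [-0.0007 -0.0003]
 [ 0.0003 -0.0012]
 [-0.0008  0.0011]
 [-0.0001 -0.0001]
 [ 0.0014 -0.0026]]
```

```bash
python3 -m crank '[{"angular":[0,0,-1],"delta_pos":[0,0,0],"gripper":0},{"angular":[0,0,-1],"delta_pos":[0,0,0],"gripper":0},{"angular":[0,0,-1],"delta_pos":[0,0,0],"gripper":0},{"angular":[0,0,-1],"delta_pos":[0,0,0],"gripper":0},{"angular":[0,0,-1],"delta_pos":[0,0,0],"gripper":0},{"angular":[0,0,-1],"delta_pos":[0,0,0],"gripper":0},{"angular":[0,0,-1],"delta_pos":[0,0,0],"gripper":0},{"angular":[0,0,-1],"delta_pos":[0,0,0],"gripper":0},{"angular":[0,0,-1],"delta_pos":[0,0,0],"gripper":0},{"angular":[0,0,-1],"delta_pos":[0,0,0],"gripper":0},{"angular":[0,0,-1],"delta_pos":[0,0,0],"gripper":0},{"angular":[0,0,-1],"delta_pos":[0,0,0],"gripper":0}]'
python3 -m crank '[{"angular":[0,0,-1],"delta_pos":[0,0,0],"gripper":0},{"angular":[0,0,-1],"delta_pos":[0,0,0],"gripper":0},{"angular":[0,0,-0.52],"delta_pos":[0,0,0],"gripper":0},{"angular":[0,0,0],"delta_pos":[0.98,0.8,0],"gripper":0},{"angular":[0,0,0],"delta_pos":[0.98,0.8,0],"gripper":0},{"angular":[0,0,0],"delta_pos":[0.98,0.8,0],"gripper":0},{"angular":[0,0,0],"delta_pos":[0.98,0.8,0],"gripper":0},{"angular":[0,0,0],"delta_pos":[0.98,0.8,0],"gripper":0},{"angular":[0,0,0],"delta_pos":[0.98,0.8,0],"gripper":0},{"angular":[0,0,0],"delta_pos":[0.98,0.8,0],"gripper":0}]'
cat > rel.py <<'E'
from h import *
import sys
np.set_printoptions(precision=4,suppress=True)
s=state();M=quat().as_matrix()
print("t",s['time'],"p",s['tool_pos'],"F",s['contact_force'],"w",s['gripper_width'],"j",s['joint_pos'])
print("x",M[:,0],"y",M[:,1],"z",M[:,2])
if len(sys.argv)>1:
    tgt=np.array(eval(sys.argv[1]),float); d=M.T@(tgt[:3]-s['tool_pos'])
    print("shift/30mm",d/.03)
    if len(tgt)>3:
        # desired yaw of tool y, z down
        a=tgt[3];D=np.array([[-np.sin(a),np.cos(a),0],[np.cos(a),np.sin(a),0],[0,0,-1]]).T
        print("turn/5deg",np.degrees(R.from_matrix(M.T@D).as_rotvec())/5)
E
python3 rel.py '[.5153,-.2037,.12,-.0346]'
```

```text
time: 2.5
tool_pos: [0.166, -0.6025, 0.2483]
tool_rot: [-0.0, 0.79, 0.613, -0.0]
contact_force: [-0.4, 0.1, 0.3]
gripper_width: -0.003
time: 3.75
tool_pos: [0.3418, -0.4017, 0.2485]
tool_rot: [0.0, 0.719, 0.695, 0.0]
contact_force: [0.2, -0.4, 0.2]
gripper_width: -0.0
t 3.75 p [ 0.3418 -0.4017  0.2485] F [ 0.1615 -0.4362  0.2224] w -2.844854670051504e-05 j [-1.007  -0.1832  1.8376  0.0001  1.4867 -0.972 ]
x [ 0.035   0.9994 -0.0003] y [ 0.9994 -0.035   0.0003] z [ 0.0003 -0.0003 -1.    ]
shift/30mm [6.8007 5.5477 4.2816]
turn/5deg [ 0.0037  0.0034 -0.0046]
```

```bash
python3 -m crank '[{"angular":[0,0,0],"delta_pos":[0.97,0.79,0],"gripper":0},{"angular":[0,0,0],"delta_pos":[0.97,0.79,0],"gripper":0},{"angular":[0,0,0],"delta_pos":[0.97,0.79,0],"gripper":0},{"angular":[0,0,0],"delta_pos":[0.97,0.79,0],"gripper":0},{"angular":[0,0,0],"delta_pos":[0.97,0.79,0],"gripper":0},{"angular":[0,0,0],"delta_pos":[0.97,0.79,0],"gripper":0},{"angular":[0,0,0],"delta_pos":[0.97,0.79,0.2],"gripper":0},{"angular":[0,0,0],"delta_pos":[0,0,1],"gripper":0},{"angular":[0,0,0],"delta_pos":[0,0,1],"gripper":0},{"angular":[0,0,0],"delta_pos":[0,0,1],"gripper":0},{"angular":[0,0,0],"delta_pos":[0,0,1],"gripper":0},{"angular":[0,0,0],"delta_pos":[0,0,0],"gripper":0}]'
python3 rel.py '[.5153,-.2037,.0795,-.0346]'
python3 - <<'E'
from h import *
im=grab_frame("side");cv2.imwrite("pics/s1.png",cv2.resize(im[150:310,270:430,::-1],None,fx=4,fy=4,interpolation=cv2.INTER_CUBIC)[:600])
E
```

```text
time: 5.25
tool_pos: [0.5121, -0.2039, 0.1195]
tool_rot: [-0.003, 0.719, 0.695, -0.001]
contact_force: [-0.7, 0.9, 0.9]
gripper_width: -0.001
t 5.25 p [ 0.5121 -0.2039  0.1195] F [-0.7101  0.9149  0.9263] w -0.0013041567661046865 j [-0.5139 -0.0028  1.8932 -0.      1.2573 -0.479 ]
x [0.0349 0.9994 0.0028] y [ 0.9994 -0.0348 -0.0054] z [-0.0053  0.003  -1.    ]
shift/30mm [0.0058 0.1137 1.3314]
turn/5deg [-0.0618 -0.0319 -0.003 ]
```

View pics/s1.png

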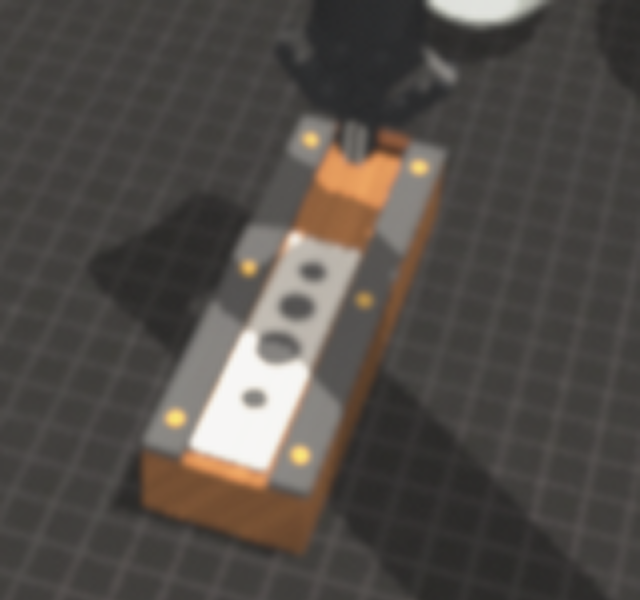

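The fingers (at about (355,140) in the crop) are above the free part of the channel, with the template in front of them. Descending.

```bash
python3 -m crank '[{"angular":[0,0,0],"delta_pos":[0,0.1,0.5],"gripper":0},{"angular":[0,0,0],"delta_pos":[0,0,0.5],"gripper":0},{"angular":[0,0,0],"delta_pos":[0,0,0.2],"gripper":0},{"angular":[0,0,0],"delta_pos":[0,0,0],"gripper":0}]'
python3 rel.py '[.5153,-.2037,.0795,-.0346]'
```

```text
time: 5.8
tool_pos: [0.5165, -0.2048, 0.0855]
tool_rot: [-0.001, 0.719, 0.695, -0.0]
contact_force: [-0.6, 1.1, 0.2]
gripper_width: -0.004
t 5.8 p [ 0.5165 -0.2048  0.0855] F [-0.5827  1.1491  0.2345] w -0.003762016842997203 j [-0.5114  0.0484  1.9039 -0.      1.1908 -0.4765]
x [0.0349 0.9994 0.0007] y [ 0.9994 -0.0349 -0.0013] z [-0.0013  0.0007 -1.    ]
shift/30mm [ 0.0349 -0.041   0.1996]
turn/5deg [-0.0154 -0.0079 -0.0037]
```

```bash
python3 -m crank '[{"angular":[0,0,0],"delta_pos":[0,-0.04,0.2],"gripper":0},{"angular":[0,0,0],"delta_pos":[0.5,0,0],"gripper":0},{"angular":[0,0,0],"delta_pos":[0.5,0,0],"gripper":0},{"angular":[0,0,0],"delta_pos":[0.2,0,0],"gripper":0},{"angular":[0,0,0],"delta_pos":[0.2,0,0],"gripper":0},{"angular":[0,0,0],"delta_pos":[0.2,0,0],"gripper":0},{"angular":[0,0,0],"delta_pos":[0.2,0,0],"gripper":0},{"angular":[0,0,0],"delta_pos":[0.2,0,0],"gripper":0},{"angular":[0,0,0],"delta_pos":[0.2,0,0],"gripper":0},{"angular":[0,0,0],"delta_pos":[0.2,0,0],"gripper":0},{"angular":[0,0,0],"delta_pos":[0.2,0,0],"gripper":0}]'
python3 rel.py '[.5197,-.0764,.0795,-.0346]'
python3 - <<'E'
from h import *
im=grab_frame("side");cv2.imwrite("pics/s2.png",cv2.resize(im[150:310,270:430,::-1],None,fx=4,fy=4,interpolation=cv2.INTER_CUBIC)[:600])
E
```

```text
time: 7.18
tool_pos: [0.5186, -0.1268, 0.0805]
tool_rot: [0.0, 0.719, 0.695, -0.0]
contact_force: [-0.2, -2.6, 1.0]
gripper_width: -0.004
t 7.175 p [ 0.5186 -0.1268  0.0805] F [-0.1584 -2.6396  0.9547] w -0.0040964902395341524 j [-0.3792  0.0036  1.9592 -0.0002  1.1785 -0.3441]
x [ 0.0349  0.9994 -0.0003] y [ 0.9994 -0.0349  0.0003] z [ 0.0002 -0.0003 -1.    ]
shift/30mm [ 1.6802 -0.0215  0.0314]
turn/5deg [ 0.0029  0.0032 -0.0038]
```

View pics/s2.png

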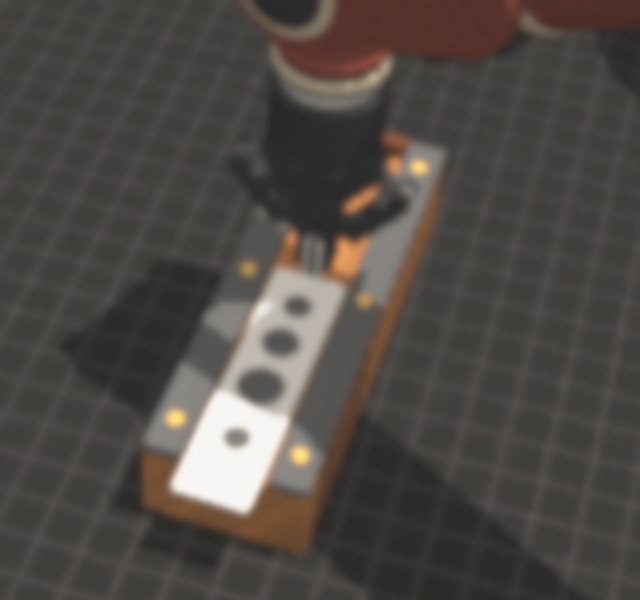

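It is being pushed cleanly (2.6 N). The front corners in the crop are at about (170,490) and (247,516). Measuring the overhang.

```bash
python3 - <<'E'
from fit import *
w=onplane("side",z2p([(170,492),(247,517)],4,270,150),.063)
y=-.0346;Rj=np.array([[np.cos(y),-np.sin(y)],[np.sin(y),np.cos(y)]])
print(w,(w[:,:2]-[.5187,-.1053])@Rj)
w=onplane("side",z2p([(148,455),(302,493),(300,120),(445,150)],4,270,150),.068)
print(w,(w[:,:2]-[.5187,-.1053])@Rj)
r=landmark_of("top","template_center");print(r[:1])
for q in r[:1]: print(onplane("top",q['pixel'],.066))
im=grab_frame("top");cv2.imwrite("pics/t2.png",cv2.resize(im[215:285,205:365,::-1],None,fx=5,fy=5,interpolation=cv2.INTER_CUBIC))
E
```

```text
[[0.5524 0.0829 0.063 ]
 [0.502  0.0855 0.063 ]] [[ 0.0272  0.1892]
 [-0.0233  0.1901]]
[[ 0.5734  0.0639  0.068 ]
 [ 0.4745  0.0611  0.068 ]
 [ 0.5708 -0.2685  0.068 ]
 [ 0.4601 -0.2714  0.068 ]] [[ 0.0488  0.171 ]
 [-0.05    0.1648]
 [ 0.0577 -0.1613]
 [-0.0528 -0.168 ]]
[{'pixel': [286.0, 246.9], 'conf': 0.63}]
[[ 0.5238 -0.0571  0.066 ]]
```

View pics/t2.png

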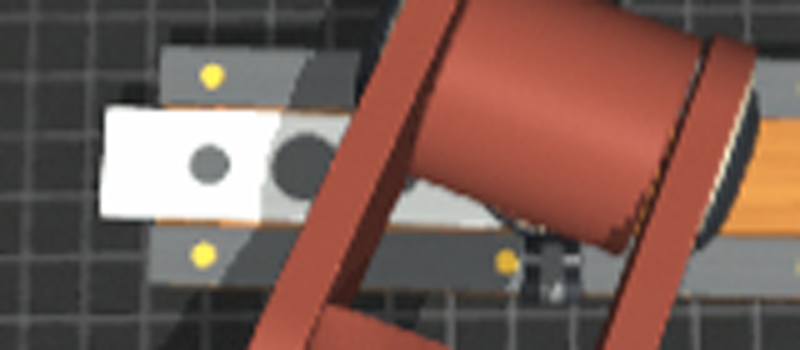

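Both views agree on about 25 mm of overhang (centre at y ≈ 0.09). I'll push another 50 mm.

```bash
python3 -m crank '[{"angular":[0,0,0],"delta_pos":[0.2,0,0],"gripper":0},{"angular":[0,0,0],"delta_pos":[0.2,0,0],"gripper":0},{"angular":[0,0,0],"delta_pos":[0.2,0,0],"gripper":0},{"angular":[0,0,0],"delta_pos":[0.2,0,0],"gripper":0},{"angular":[0,0,0],"delta_pos":[0.2,0,0],"gripper":0},{"angular":[0,0,0],"delta_pos":[0.2,0,0],"gripper":0},{"angular":[0,0,0],"delta_pos":[0.2,0,0],"gripper":0},{"angular":[0,0,0],"delta_pos":[0.2,0,0],"gripper":0},{"angular":[0,0,0],"delta_pos":[0,0,0],"gripper":0},{"angular":[0,0,0],"delta_pos":[0,0,0],"gripper":0},{"angular":[0,0,0],"delta_pos":[-0.3,0,0],"gripper":0},{"angular":[0,0,0],"delta_pos":[0,0,-1],"gripper":0}]'
python3 -m crank '[{"angular":[0,0,0],"delta_pos":[0,0,-1],"gripper":0},{"angular":[0,0,0],"delta_pos":[0,0,-1],"gripper":1},{"angular":[0,0,0],"delta_pos":[0,0,0],"gripper":1}]'
python3 rel.py
python3 - <<'E'
from h import *
im=grab_frame("side");cv2.imwrite("pics/s3.png",cv2.resize(im[150:310,270:430,::-1],None,fx=4,fy=4,interpolation=cv2.INTER_CUBIC)[:600])
im=grab_frame("top");cv2.imwrite("pics/t3.png",cv2.resize(im[215:285,205:365,::-1],None,fx=5,fy=5,interpolation=cv2.INTER_CUBIC))
E
```

```text
time: 8.82
tool_pos: [0.5176, -0.0882, 0.1077]
tool_rot: [-0.003, 0.72, 0.694, -0.002]
contact_force: [-0.0, 0.2, -0.9]
gripper_width: -0.002
time: 9.2
tool_pos: [0.5215, -0.0892, 0.1733]
tool_rot: [0.003, 0.72, 0.694, 0.001]
contact_force: [-0.1, -0.6, -0.5]
gripper_width: 0.415
t 9.2 p [ 0.5215 -0.0892  0.1733] F [-0.1358 -0.6216 -0.5346] w 0.4148502600225594 j [-0.3101 -0.1232  1.9121  0.0001  1.3469 -0.2746]
x [ 0.0355  0.9994 -0.0015] y [ 0.9994 -0.0355  0.0057] z [ 0.0056 -0.0017 -1.    ]
```

View pics/s3.png

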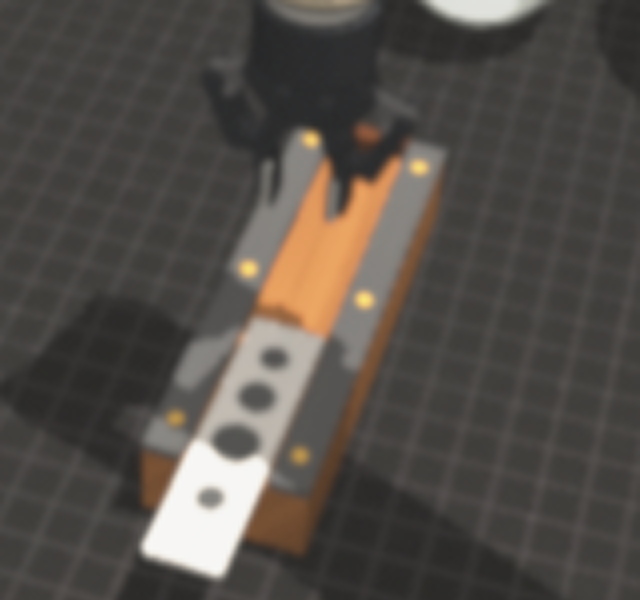

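View pics/t3.png

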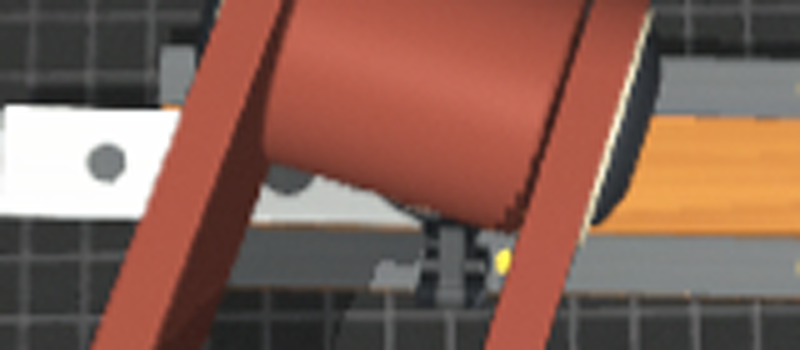

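```bash
python3 - <<'E'
from fit import *
im=cv2.imread("pics/t3.png")
y=-.0346;Rj=np.array([[np.cos(y),-np.sin(y)],[np.sin(y),np.cos(y)]])
w=onplane("top",z2p([(4,106),(0,215)],5,205,215),.066);print((w[:,:2]-[.5187,-.1053])@Rj)
w=onplane("side",z2p([(143,550),(220,578)],4,270,150),.063);print((w[:,:2]-[.5187,-.1053])@Rj)
for k in (.210,.140): print(Rj@[0,k]+[.5187,-.1053])
E
python3 rel.py '[0.526,0.105,0.15,-.036]'
```

```text
[[ 0.0254  0.2385]
 [-0.0254  0.2369]]
[[ 0.0269  0.2348]
 [-0.0229  0.2371]]
[0.526  0.1046]
[0.5235 0.0346]
t 9.3 p [ 0.5195 -0.0884  0.1697] F [-0.302  -0.2245 -0.1645] w 0.5978995946426721 j [-0.3098 -0.1208  1.9161  0.      1.3468 -0.2744]
x [0.0354 0.9994 0.0002] y [ 0.9994 -0.0354 -0.0006] z [-0.0006  0.0002 -1.    ]
shift/30mm [ 6.4495 -0.0121  0.657 ]
turn/5deg [-0.0065 -0.0023  0.0072]
```

Overhang is 72 mm (centre at y ≈ 0.1375), flat and centred. Moving above the overhanging end with the gripper open.

```bash
python3 -m crank '[{"angular":[0,0,0],"delta_pos":[0.9,0,0],"gripper":1},{"angular":[0,0,0],"delta_pos":[0.9,0,0],"gripper":1},{"angular":[0,0,0],"delta_pos":[0.9,0,0],"gripper":1},{"angular":[0,0,0],"delta_pos":[0.9,0,0],"gripper":1},{"angular":[0,0,0],"delta_pos":[0.9,0,0],"gripper":1},{"angular":[0,0,0],"delta_pos":[0.9,0,0],"gripper":1},{"angular":[0,0,0],"delta_pos":[0.9,0,0],"gripper":1},{"angular":[0,0,0],"delta_pos":[0,0,0.6],"gripper":1},{"angular":[0,0,0],"delta_pos":[0,0,0.6],"gripper":1},{"angular":[0,0,0],"delta_pos":[0,0,0.3],"gripper":1},{"angular":[0,0,0],"delta_pos":[0,0,0],"gripper":1},{"angular":[0,0,0],"delta_pos":[0,0,0],"gripper":1}]'
python3 rel.py '[0.526,0.1002,0.057,-.036]'
python3 - <<'E'
from h import *
im=grab_frame("side");cv2.imwrite("pics/s4.png",cv2.resize(im[150:310,250:410,::-1],None,fx=4,fy=4,interpolation=cv2.INTER_CUBIC)[:600])
E
```

```text
time: 10.8
tool_pos: [0.5269, 0.1004, 0.1258]
tool_rot: [0.0, 0.72, 0.694, 0.0]
contact_force: [0.1, 0.3, -0.4]
gripper_width: 1.0
t 10.8 p [0.5269 0.1004 0.1258] F [ 0.0564  0.3481 -0.4052] w 1.0002748478985504 j [ 0.0496 -0.0504  1.9283 -0.      1.2628  0.0851]
x [0.0356 0.9994 0.    ] y [ 0.9994 -0.0356  0.0009] z [ 0.0009  0.     -1.    ]
shift/30mm [-0.0081 -0.0303  2.2917]
turn/5deg [ 0.0097 -0.0004  0.005 ]
```

View pics/s4.png

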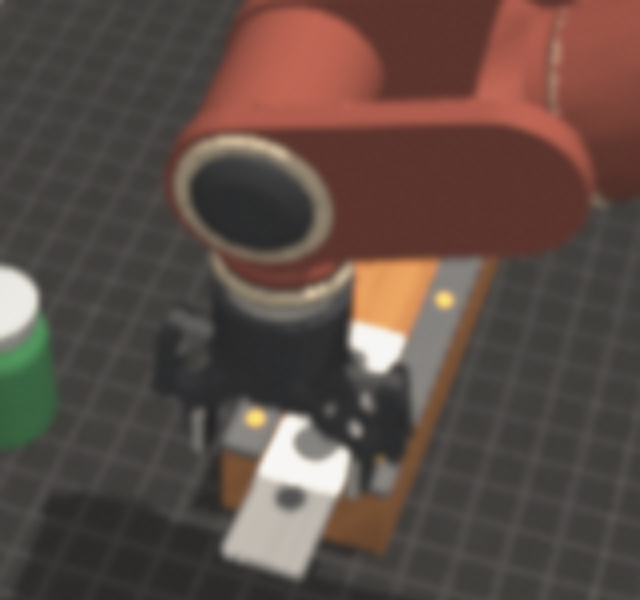

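The fingers straddle the template. Descending to it and closing.

```bash
python3 -m crank '[{"angular":[0,0,0],"delta_pos":[0,-0.03,0.6],"gripper":1},{"angular":[0,0,0],"delta_pos":[0,0,0.6],"gripper":1},{"angular":[0,0,0],"delta_pos":[0,0,0.6],"gripper":1},{"angular":[0,0,0],"delta_pos":[0,0,0.5],"gripper":1},{"angular":[0,0,0],"delta_pos":[0,0,0],"gripper":1}]'
python3 rel.py '[0.526,0.1002,0.057,-.036]'
python3 - <<'E'
from h import *
im=grab_frame("side");cv2.imwrite("pics/s5.png",cv2.resize(im[150:310,250:410,::-1],None,fx=4,fy=4,interpolation=cv2.INTER_CUBIC)[:600])
E
```

```text
time: 11.48
tool_pos: [0.5241, 0.1008, 0.0541]
tool_rot: [-0.001, 0.719, 0.695, -0.001]
contact_force: [-0.0, -0.1, -0.2]
gripper_width: 0.999
t 11.475 p [0.5241 0.1008 0.0541] F [-0.0331 -0.1317 -0.2058] w 0.99941142356413 j [ 0.0505  0.0449  1.9678 -0.      1.1328  0.0853]
x [ 0.0348  0.9994 -0.0003] y [ 0.9994 -0.0348 -0.0039] z [-0.0039 -0.0002 -1.    ]
shift/30mm [-0.0168  0.0641 -0.0962]
turn/5deg [-0.0449  0.0039  0.0131]
```

View pics/s5.png

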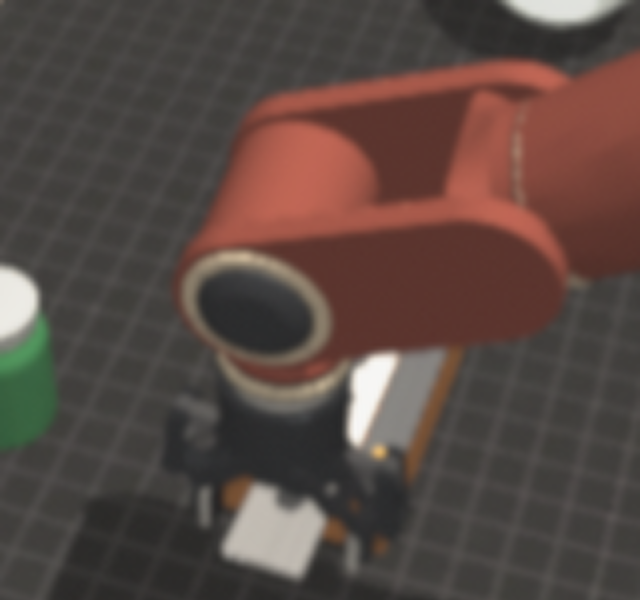

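```bash
python3 -m crank '[{"angular":[0,0,0],"delta_pos":[0,0,0],"gripper":0},{"angular":[0,0,0],"delta_pos":[0,0,0],"gripper":0},{"angular":[0,0,0],"delta_pos":[0,0,0],"gripper":0},{"angular":[0,0,0],"delta_pos":[0,0,0],"gripper":0},{"angular":[0,0,0],"delta_pos":[0,0,0],"gripper":0},{"angular":[0,0,0],"delta_pos":[0,0,0],"gripper":0}]'
python3 -m crank '[{"angular":[0,0,0],"delta_pos":[0,0,0],"gripper":0}]'
python3 rel.py '[0.526,0.1002,0.057,-.036]'
```

```text
time: 12.28
tool_pos: [0.5263, 0.1009, 0.057]
tool_rot: [0.001, 0.719, 0.695, 0.001]
contact_force: [0.7, 1.5, 4.3]
gripper_width: 0.571
time: 12.4
tool_pos: [0.5262, 0.1009, 0.0569]
tool_rot: [0.001, 0.719, 0.695, 0.001]
contact_force: [2.1, 0.0, 3.6]
gripper_width: 0.572
t 12.4 p [0.5262 0.1009 0.0569] F [2.1001 0.0378 3.6022] w 0.5722442051227207 j [0.0505 0.0422 1.9652 0.     1.1325 0.0853]
x [0.0348 0.9994 0.0001] y [ 0.9994 -0.0348  0.0016] z [ 0.0016  0.0001 -1.    ]
shift/30mm [-0.0233 -0.0065 -0.0037]
turn/5deg [ 0.0188 -0.0017  0.0135]
```

The gripper stopped at about 49 mm, which is the template width. Lifting gently.

```bash
python3 -m crank '[{"angular":[0,0,0],"delta_pos":[0,0,-0.2],"gripper":0},{"angular":[0,0,0],"delta_pos":[0,0,-0.3],"gripper":0},{"angular":[0,0,0],"delta_pos":[0,0,-0.4],"gripper":0},{"angular":[0,0,0],"delta_pos":[0,0,-0.5],"gripper":0},{"angular":[0,0,0],"delta_pos":[0,0,-0.5],"gripper":0},{"angular":[0,0,0],"delta_pos":[0,0,-0.5],"gripper":0},{"angular":[0,0,0],"delta_pos":[0,0,-0.4],"gripper":0},{"angular":[0,0,0],"delta_pos":[0,0,-0.2],"gripper":0},{"angular":[0,0,0],"delta_pos":[0,0,0],"gripper":0},{"angular":[0,0,0],"delta_pos":[0,0,0],"gripper":0}]'
python3 - <<'E'
from h import *
im=grab_frame("side");cv2.imwrite("pics/s6.png",cv2.resize(im[150:310,250:410,::-1],None,fx=4,fy=4,interpolation=cv2.INTER_CUBIC)[:600])
y=-.5504;Rr=np.array([[np.cos(y),-np.sin(y)],[np.sin(y),np.cos(y)]])
print(Rr@[0,.068]+[.5202,.2789])
E
python3 rel.py '[0.5558,0.3369,0.147,-.5504]'
```

```text
time: 13.65
tool_pos: [0.5251, 0.1008, 0.1456]
tool_rot: [-0.0, 0.719, 0.695, -0.0]
contact_force: [-0.3, 0.6, -2.2]
gripper_width: 0.566
[0.55576592 0.33685745]
t 13.7 p [0.525  0.1008 0.1455] F [ 0.5163  0.522  -1.7385] w 0.5659612053886066 j [ 0.0504 -0.0758  1.9171  0.      1.3018  0.0854]
x [ 0.0349  0.9994 -0.0001] y [ 0.9994 -0.0349 -0.0015] z [-0.0015 -0.0001 -1.    ]
shift/30mm [ 7.9011  0.75   -0.0531]
turn/5deg [-0.0165  0.0059  5.9069]
```

View pics/s6.png

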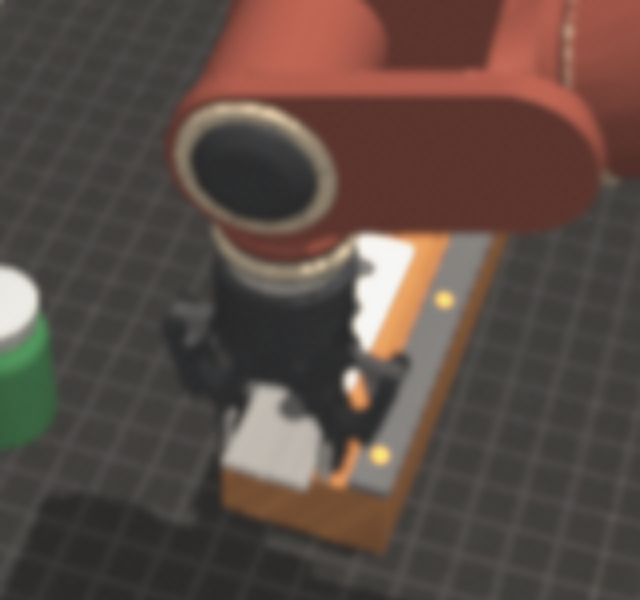

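Lifted. The vertical force reads −1.7 N, about the plate's weight, and the picture shows the plate above the jig. Carrying it to the rest at a moderate pace.

```bash
python3 -m crank '[{"angular":[0,0,0],"delta_pos":[0.35,0.03,0],"gripper":0},{"angular":[0,0,0],"delta_pos":[0.75,0.07,0],"gripper":0},{"angular":[0,0,0],"delta_pos":[0.75,0.07,0],"gripper":0},{"angular":[0,0,0],"delta_pos":[0.75,0.07,0],"gripper":0},{"angular":[0,0,0],"delta_pos":[0.75,0.07,0],"gripper":0},{"angular":[0,0,0],"delta_pos":[0.75,0.07,0],"gripper":0},{"angular":[0,0,0],"delta_pos":[0.75,0.07,0],"gripper":0},{"angular":[0,0,0],"delta_pos":[0.75,0.07,0],"gripper":0},{"angular":[0,0,0],"delta_pos":[0.75,0.07,0],"gripper":0},{"angular":[0,0,0],"delta_pos":[0.75,0.07,0],"gripper":0},{"angular":[0,0,0],"delta_pos":[0.5,0.06,0],"gripper":0},{"angular":[0,0,0],"delta_pos":[0.3,0.03,0],"gripper":0}]'
python3 -m crank '[{"angular":[0,0,0.3],"delta_pos":[0,0,0],"gripper":0},{"angular":[0,0,0.6],"delta_pos":[0,0,0],"gripper":0},{"angular":[0,0,0.7],"delta_pos":[0,0,0],"gripper":0},{"angular":[0,0,0.7],"delta_pos":[0,0,0],"gripper":0},{"angular":[0,0,0.7],"delta_pos":[0,0,0],"gripper":0},{"angular":[0,0,0.7],"delta_pos":[0,0,0],"gripper":0},{"angular":[0,0,0.7],"delta_pos":[0,0,0],"gripper":0},{"angular":[0,0,0.7],"delta_pos":[0,0,0],"gripper":0},{"angular":[0,0,0.5],"delta_pos":[0,0,0],"gripper":0},{"angular":[0,0,0.3],"delta_pos":[0,0,0],"gripper":0},{"angular":[0,0,0],"delta_pos":[0,0,0],"gripper":0},{"angular":[0,0,0],"delta_pos":[0,0,0],"gripper":0}]'
python3 rel.py '[0.5558,0.3369,0.147,-.5504]'
python3 - <<'E'
from h import *
im=grab_frame("side");cv2.imwrite("pics/s7.png",cv2.resize(im[250:400,180:380,::-1],None,fx=4,fy=4,interpolation=cv2.INTER_CUBIC))
im=grab_frame("top");cv2.imwrite("pics/t7.png",cv2.resize(im[190:310,80:240,::-1],None,fx=5,fy=5,interpolation=cv2.INTER_CUBIC))
E
```

```text
time: 15.2
tool_pos: [0.5564, 0.3378, 0.1462]
tool_rot: [0.0, 0.719, 0.695, -0.0]
contact_force: [-0.2, -0.7, -1.4]
gripper_width: 0.566
time: 16.7
tool_pos: [0.5563, 0.3367, 0.1463]
tool_rot: [0.0, 0.873, 0.489, -0.0]
contact_force: [-0.2, -0.1, -1.9]
gripper_width: 0.572
t 16.7 p [0.5563 0.3367 0.1463] F [-0.1792 -0.0975 -1.9476] w 0.5721790011102195 j [ 0.4299  0.1903  1.6381 -0.0001  1.3133  0.9798]
x [ 0.5226  0.8526 -0.0001] y [ 0.8526 -0.5226  0.0001] z [ 0.     -0.0001 -1.    ]
shift/30mm [-0.0036 -0.0188 -0.023 ]
turn/5deg [0.0006 0.0007 0.0062]
```

View pics/s7.png

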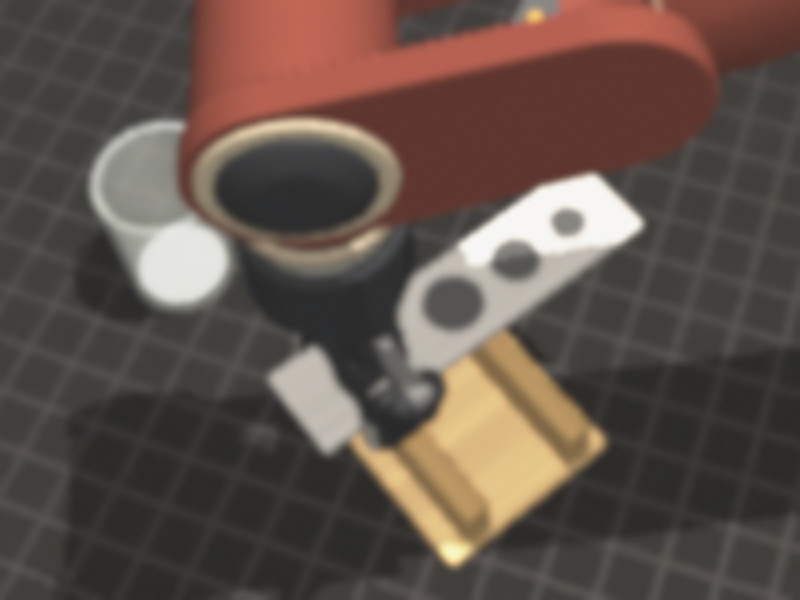

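View pics/t7.png

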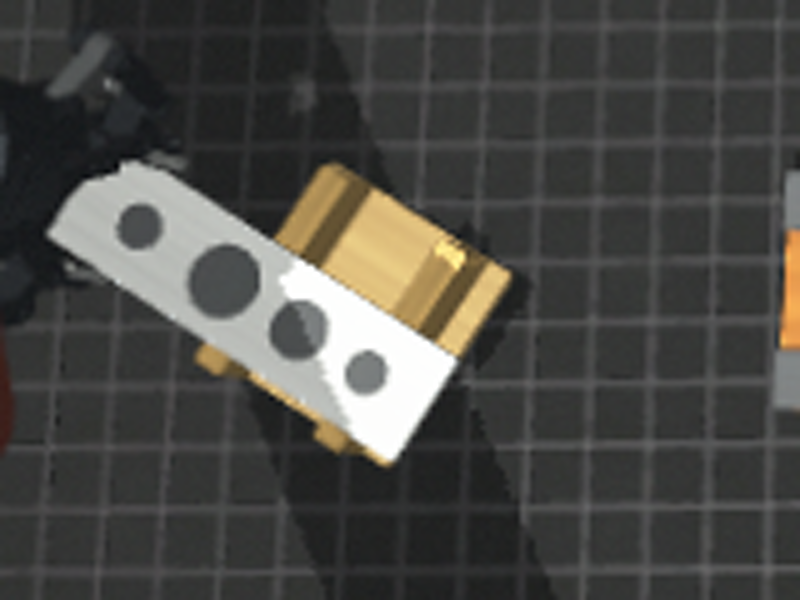

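```bash
python3 - <<'E'
from fit import *
a=tri(z2p((598,175),4,180,250),z2p((460,358),5,80,190));b=tri(z2p((643,222),4,180,250),z2p((393,465),5,80,190))
print(a,b)
for z in (.12,.13,.14,.15,.155): print(z,onplane("top",z2p([(460,358),(393,465)],5,80,190),z)[:,:2].ravel(),onplane("side",z2p([(598,175),(643,222),(330,453),(268,378)],4,180,250),z)[:,:2].ravel())
y=-.5504;Rr=np.array([[np.cos(y),-np.sin(y)],[np.sin(y),np.cos(y)]])
for l in [(.025,-.1),(-.025,-.1),(-.025,.1),(.025,.1)]: print("ideal",Rr@l+[.5202,.2789])
E
```

```text
[0.4847 0.1812 0.1467] [0.4461 0.206  0.1549]
0.12 [0.4911 0.1911 0.445  0.2185] [0.4844 0.1636 0.4522 0.1846 0.5598 0.3617 0.6056 0.3349]
0.13 [0.4905 0.1878 0.4449 0.2149] [0.4827 0.17   0.4508 0.1908 0.5571 0.3657 0.6023 0.3392]
0.14 [0.49   0.1844 0.4449 0.2112] [0.4809 0.1765 0.4495 0.197  0.5544 0.3697 0.5991 0.3436]
0.15 [0.4895 0.181  0.4449 0.2075] [0.4791 0.1829 0.4481 0.2031 0.5517 0.3737 0.5958 0.3479]
0.155 [0.4892 0.1793 0.4448 0.2057] [0.4782 0.1861 0.4474 0.2062 0.5504 0.3757 0.5942 0.35  ]
ideal [0.4892 0.1806]
ideal [0.4466 0.2067]
ideal [0.5512 0.3772]
ideal [0.5938 0.3511]
```

The free end is level (z ≈ 0.15) and within about 2 mm of where it should be. Lowering: resting contact is expected at TCP z ≈ 0.042.

```bash
python3 -m crank '[{"angular":[0,0,0],"delta_pos":[0,0,0.3],"gripper":0},{"angular":[0,0,0],"delta_pos":[0,0,0.5],"gripper":0},{"angular":[0,0,0],"delta_pos":[0,0,0.5],"gripper":0},{"angular":[0,0,0],"delta_pos":[0,0,0.5],"gripper":0},{"angular":[0,0,0],"delta_pos":[0,0,0.5],"gripper":0},{"angular":[0,0,0],"delta_pos":[0,0,0.4],"gripper":0},{"angular":[0,0,0],"delta_pos":[0,0,0.3],"gripper":0},{"angular":[0,0,0],"delta_pos":[0,0,0.2],"gripper":0},{"angular":[0,0,0],"delta_pos":[0,0,0.1],"gripper":0},{"angular":[0,0,0],"delta_pos":[0,0,0],"gripper":0},{"angular":[0,0,0],"delta_pos":[0,0,0],"gripper":0}]'
python3 rel.py '[0.5558,0.3369,0.042,-.5504]'
```

```text
time: 18.18
tool_pos: [0.5566, 0.3371, 0.0479]
tool_rot: [0.0, 0.872, 0.489, 0.0]
contact_force: [-0.9, 0.5, -1.4]
gripper_width: 0.569
t 18.175 p [0.5566 0.3371 0.0479] F [-0.8967  0.4998 -1.3564] w 0.569163608163764 j [0.4302 0.3034 1.6844 0.     1.1528 0.98  ]
x [0.5225 0.8527 0.0008] y [ 0.8527 -0.5225  0.0005] z [ 0.0009  0.0004 -1.    ]
shift/30mm [-0.0203 -0.0206  0.1959]
turn/5deg [ 0.006  -0.0093  0.0076]
```

```bash
python3 -m crank '[{"angular":[0,0,0],"delta_pos":[0,0,0.07],"gripper":0},{"angular":[0,0,0],"delta_pos":[0,0,0.06],"gripper":0},{"angular":[0,0,0],"delta_pos":[0,0,0.04],"gripper":0},{"angular":[0,0,0],"delta_pos":[0,0,0],"gripper":0},{"angular":[0,0,0],"delta_pos":[0,0,0],"gripper":0}]'
python3 rel.py '[0.5558,0.3369,0.042,-.5504]'
```

```text
time: 18.8
tool_pos: [0.5564, 0.3369, 0.0426]
tool_rot: [0.0, 0.872, 0.489, 0.0]
contact_force: [-2.0, 0.8, 2.0]
gripper_width: 0.569
t 18.8 p [0.5564 0.3369 0.0426] F [-1.9584  0.7607  1.9647] w 0.5688391952099097 j [ 0.4302  0.3102  1.6861 -0.0001  1.1452  0.98  ]
x [0.5225 0.8526 0.0001] y [ 0.8526 -0.5225  0.0001] z [ 0.0001 -0.     -1.    ]
shift/30mm [-0.0115 -0.0162  0.0212]
turn/5deg [ 0.0015 -0.0008  0.007 ]
```

Contact: the vertical force went from −1.4 to +2 N at the expected height. Releasing and rising.

```bash
python3 -m crank '[{"angular":[0,0,0],"delta_pos":[0,0,0],"gripper":0.62},{"angular":[0,0,0],"delta_pos":[0,0,0],"gripper":0.7},{"angular":[0,0,0],"delta_pos":[0,0,0],"gripper":0.8},{"angular":[0,0,0],"delta_pos":[0,0,0],"gripper":1},{"angular":[0,0,0],"delta_pos":[0,0,0],"gripper":1},{"angular":[0,0,0],"delta_pos":[0,0,0],"gripper":1},{"angular":[0,0,0],"delta_pos":[0,0,0],"gripper":1}]'
python3 rel.py
python3 - <<'E'
from h import *
im=grab_frame("side");cv2.imwrite("pics/s8.png",cv2.resize(im[250:400,180:380,::-1],None,fx=4,fy=4,interpolation=cv2.INTER_CUBIC))
E
```

```text
time: 19.68
tool_pos: [0.5563, 0.3369, 0.0422]
tool_rot: [0.0, 0.872, 0.489, 0.0]
contact_force: [0.5, -0.1, 0.0]
gripper_width: 1.004
t 19.675 p [0.5563 0.3369 0.0422] F [ 0.5165 -0.1457  0.0182] w 1.0036408420463458 j [ 0.4302  0.3106  1.6863 -0.      1.1446  0.98  ]
x [0.5225 0.8527 0.0001] y [ 0.8527 -0.5225  0.0001] z [ 0.0001  0.     -1.    ]
```

View pics/s8.png

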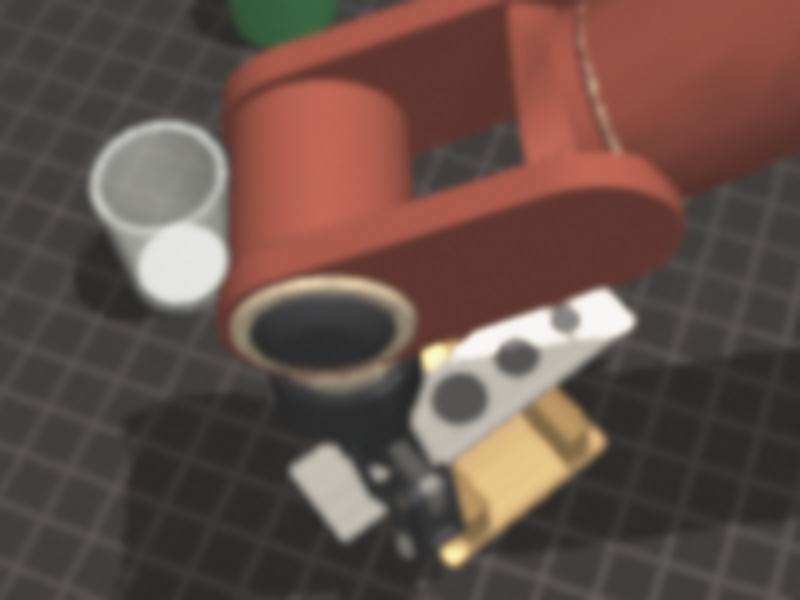

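The template lies on the bars and the fingers are open. Rising straight up, then moving back.

```bash
python3 -m crank '[{"angular":[0,0,0],"delta_pos":[0,0,-0.3],"gripper":1},{"angular":[0,0,0],"delta_pos":[0,0,-0.5],"gripper":1},{"angular":[0,0,0],"delta_pos":[0,0,-0.8],"gripper":1},{"angular":[0,0,0],"delta_pos":[0,0,-1],"gripper":1},{"angular":[0,0,0],"delta_pos":[0,0,-1],"gripper":1},{"angular":[0,0,0],"delta_pos":[0,0,-1],"gripper":1},{"angular":[0,0,0],"delta_pos":[0,0,-1],"gripper":1},{"angular":[0,0,0],"delta_pos":[0,0,-0.5],"gripper":1},{"angular":[0,0,0],"delta_pos":[0,0,0],"gripper":1},{"angular":[0,0,0],"delta_pos":[0,0,0],"gripper":1},{"angular":[0,0,0],"delta_pos":[0,0,0],"gripper":1}]'
python3 - <<'E'
from h import *
for n in("side","top"):
  im=grab_frame(n)
  for t in ("tumbler_mid","jar_mid","bowl_mid","template_center","rest_top"):
    print(n,t,[(round(x['conf'],2),x['pixel']) for x in landmark_of(n,t)[:1]])
  cv2.imwrite(f"pics/{n}9.png",cv2.resize((im[250:400,180:380] if n=="side" else im[190:310,80:240])[:,:,::-1],None,fx=4 if n=="side" else 5,fy=4 if n=="side" else 5,interpolation=cv2.INTER_CUBIC))
E
```

```text
time: 21.1
tool_pos: [0.5555, 0.3366, 0.2232]
tool_rot: [-0.0, 0.872, 0.489, -0.002]
contact_force: [0.0, 0.7, 0.3]
gripper_width: 1.001
side tumbler_mid [(0.91, [220.9, 302.9])]
side jar_mid [(0.68, [295.5, 346.1])]
side bowl_mid [(0.88, [391.5, 137.4])]
side template_center [(0.96, [294.6, 348.5])]
side rest_top [(0.67, [294.7, 351.3])]
top tumbler_mid [(0.78, [168.3, 170.5])]
top jar_mid []
top bowl_mid [(0.61, [490.4, 261.4])]
top template_center [(0.84, [146.9, 250.6])]
top rest_top [(0.64, [146.0, 248.9])]
```

View pics/side9.png

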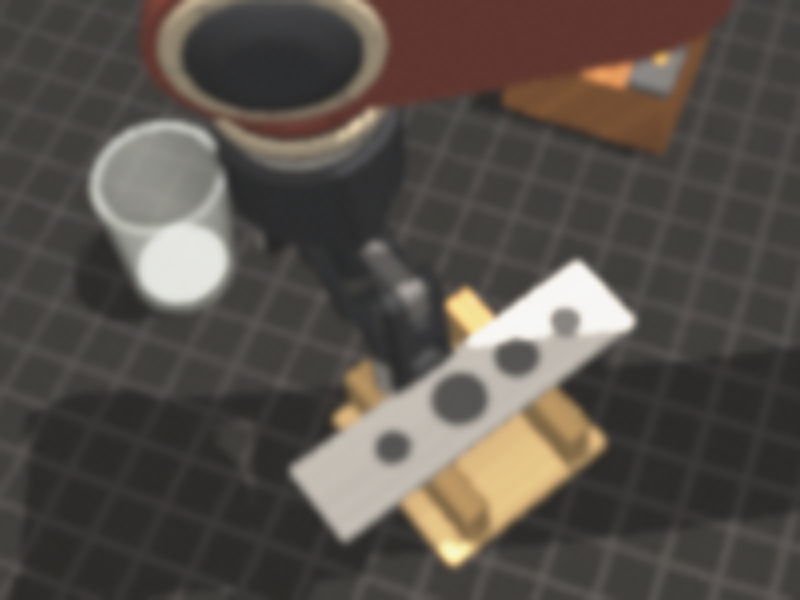

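View pics/top9.png

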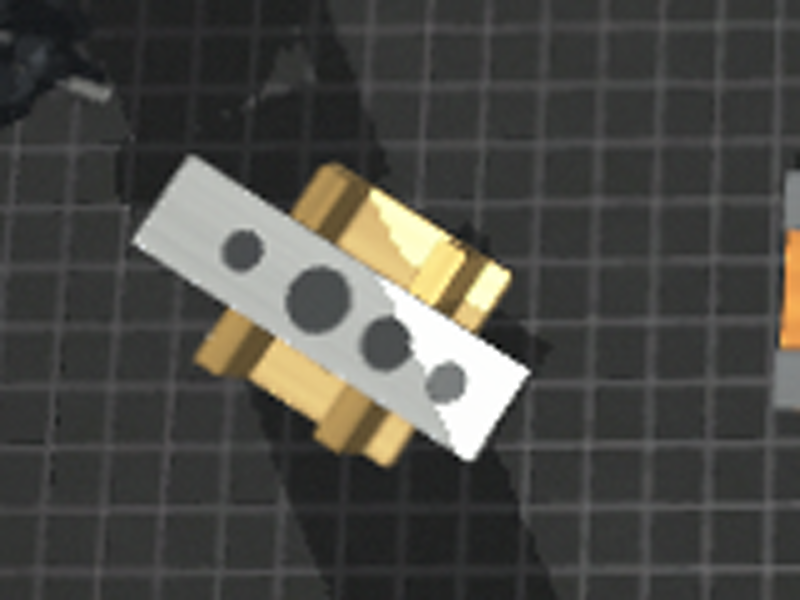

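```bash
python3 - <<'E'
from fit import *
w=onplane("top",z2p([(192,154),(530,373),(470,462),(133,241)],5,80,190),.051)
L=[(.025,.1),(.025,-.1),(-.025,-.1),(-.025,.1)]
print(*fit(L,w))
ws=onplane("side",z2p([(288,470),(577,258),(636,322),(346,543)],4,180,250),.051)
print(*fit(L,ws))
for a,b in zip([(288,470),(577,258),(636,322),(346,543)],[(192,154),(530,373),(470,462),(133,241)]): print(tri(z2p(a,4,180,250),z2p(b,5,80,190)))
s=state();print(s['joint_vel'],s['contact_force'],s['time'])
job_done()
E
```

```text
[ 0.5199  0.2787 -0.5602] [[ 0.0004 -0.0002]
 [ 0.0005 -0.0001]
 [-0.0008 -0.0002]
 [-0.0001  0.0006]]
[ 0.5211  0.2779 -0.5468] [[-0.0012 -0.0002]
 [-0.0005  0.0019]
 [ 0.001  -0.0008]
 [ 0.0007 -0.0009]]
[0.5947 0.3505 0.0511]
[0.4887 0.1798 0.0552]
[0.4465 0.207  0.0524]
[0.5517 0.3767 0.0496]
[ 0.0017 -0.0008 -0.0017 -0.0008 -0.0009  0.0011] [ 0.7203 -0.1658  0.1306] 21.7
the job is handed in; nothing more can be done
```

The template is lying flat across both bars of the rest, and I handed the job in at about 21.7 s. No verdict was reported, so the results below are my own measurements.

- **Slide:** I pushed it along the channel with closed fingers until about 72 mm stuck out past the open end, with its centre about 0.138 m along the jig.
- **Lift and carry:** I gripped the overhanging end by its sides and lifted it clear with no visible tilt. I then turned it to line up with the rest, lowered it until it touched, released it and rose straight up.
- **Final position:** The template's centre is within about 1.5 mm of the rest's centre and its length within about 0.01 rad of the rest's axis, in both camera views. Its corners measured 50–55 mm high against 51 mm expected, which is within measurement error. The arm was still, with the tool about 0.18 m above where it released the template.
- **Bystanders:** The tumbler and bowl were found where they started, within 3 pixels. The final jar check failed: the top camera didn't find it, and the side camera's network reported a point on the template instead. I didn't check the jar again. The arm's path never came near it, and it showed beside the arm in the earlier side pictures.

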